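Set up the bench magnifier over a slide tray

ROBOT

A 6-joint arm with a two-finger parallel gripper is mounted at the origin on a cart in front of the work surface, level with it; the furniture and walls round the work are solid. World frame = base frame: x ahead of the robot, y to its left, z up, the work surface at z = 0. Lengths are in mm, angles in rad, forces in N, time in s.
With the tool pointing down it reaches from about 275 to 750 mm from the base axis. Payload 10.2 kg.
Tool frame: the origin (TCP) lies at the very end of the fingers, on their centre line; the grasp point (between the pads) lies 19 mm behind it (ctrl.tcp_to_grasp is the distance from the TCP to the grasp point, in mm); z points along the fingers, y is the direction in which the jaws open and shut (so a half turn about z gives the same grasp; the last joint's range is limited). The gripper opens to 85 mm and grips with 20 to 120 N. Pads are 22 mm wide; open, the fingers measure 114 mm over their backs; the gripper's body (76 mm by 85 mm) begins 54 mm behind the grasp point. The pads swing forward as they close: fully open they stand 13 mm farther back than shut.
Start: joints at [1.067, 0.313, 1.498, -0, 1.331, -0.223], TCP at [145.503, 504.44, 231.294] pointing down, gripper open.
Joint ranges: [-2.94, 2.94], [-0.97, 2.17], [0.19, 2.56], [-1.23, 4.37], [0.02, 3.11], [-2.88, 2.88]. Speed limits (rad/s): [2.39, 2.39, 3.01, 3.14, 3.14, 3.14].

INTERFACE

Orientations are given as a unit quaternion [w, x, y, z].
In Python, from rig import ctrl, cams, job gives the robot as it stands. The module is installed in compiled form; this text tells all that it offers.
- The arm moves only by the tool drive_tool, never from a script. Its arguments are lists of equal length, an entry for each row: "gripper": the opening, from 0 (shut) to 1 (fully open); "dp": the shift along the tool's x, y, z normalised to -1 to 1, where 1 is 0.2 m, a list of three; "twist": the turn about the tool's z normalised to -1 to 1, where 1 is 90 degrees. In form: {"gripper": [gripper, ...], "dp": [[tx, ty, tz], ...], "twist": [twist, ...]}. A call has 1 to 20 rows; each row is the pose to reach, as a shift and turn from the pose commanded when the call began, along the tool's axes at that moment; what a row does not reach only later rows make up. A row lasts 1/10 s, in which the tool goes at most 50 mm and 8.59 degrees, less where a joint would pass 70% of its speed; a pose out of reach is approached as far as the arm can. A call with a number of a shift or a turn outside -1 to 1 is refused whole. A call with a gripper value outside its range is refused whole. The fingers move at their own pace and stop on an object; "newtons" is the grip in N (left out, the last holds). Time passes only in rows, so rows that repeat a pose let the fingers close. It gives the time, the measured TCP pose, the force and the opening at its end, in the units of the state.
- ctrl.sense(): the state, without advancing time (a new reading comes with each control period).
- cams.capture(name): name is "scene" or "top" or "wrist"; returns a dict with "pixels" (480x640x3 uint8, red, green, blue), "camera_matrix" (3x3 intrinsics, pixels), "k1" (the pictures are not rectified: a ray, as slopes to the right and down, at radius r is drawn at 1 + k1 r^2 times it, then the intrinsics apply), "xyz" and "orientation" of the camera in the world; the wrist camera has in their place "hand_eye" (4x4, takes a point from camera to tool coordinates, whose origin is the TCP and whose axes are the flange's). Camera axes: x right, y down, z forward; pixel columns grow to the right and rows downward; lengths in mm; the calibration is good to about 2 mm. A picture is of the moment at which its call begins: read the wrist's pose just before it. There is no depth.
- job.finish_job(): hands the job in, once; it reports no verdict.
The state is a dict: "time_s": time; "joints": joint angles; "dq": joint speeds; "tau": joint torques, N m; "eef_pos": TCP position; "ee_rot": TCP orientation; "force": force on the tool from outside, world axes, zero at the start; "wrist_torque": the same for the moment, N m; "grip_width": opening from 0.0 (shut) to 1.0 (fully open).
Only numpy, scipy, OpenCV 4.12 (cv2) and the standard library are available. Lean on these libraries where they do the work, as an engineer would, in place of code of your own. Each camera call takes 0.05 s, during which the arm holds its last target.

TASK

Get the slides ready for inspection: press on the finger rest of the flat slide tray and slide it along the bench towards you, without lifting it, until it lies squarely inside the four white corner marks. Then swing the magnifier's arm round until the lens stands straight over the marked place, and tilt its head down until the lens is level, and let go. Leave the other things on the bench where they are.

Things in the scene. Friction and masses are not known exactly. Their poses are not given: they have to be found in the camera images.
- magnifier_stand: Bench magnifier stand, fixed to the bench: round grey foot 90 mm across and 30 mm high with an upright steel column (18 mm thick, 184 mm to the top of its swivel head, which is 34 mm across). Origin at the centre of the foot's underside, on the swivel axis. Its -x axis points from the column to the marked place, 240 mm away; z is up.
- place_center (a point): Centre of the marked place on the bench, 4 mm above the surface: four flat white corner marks (painted on, no height) round a rectangle of 150 mm along x by 116 mm along y, 10 mm bigger on every side than the tray. Same axes as the stand. The tray belongs here with its x axis along this x axis (same sense; finger rest towards -x, away from the column).
- tray_center (a point): Centre of the slide tray, 4 mm above its underside: a flat white plastic tray 130 mm (x) by 96 mm (y), 8 to 9 mm thick, about 0.16 kg, loose on the bench, with three glass microscope slides at its +x end and a black rubber finger rest at its -x end. z is up.
- tray_rest (a point): Centre of the tray's finger rest, on its top face, 8 mm above the bench, 42.5 mm from the tray centre along -x. The flat rubber measures 33 mm (x) by 86 mm (y); along its -x edge runs a 5 mm thick lip whose top is 12 mm above the bench (4 mm above the rubber), and along its +x edge a 0.5 mm rib. Fingertips pressed down here with 5 to 10 N and moved carry the tray along, and turn it if two tips stand apart.
- magnifier_swivel (a joint): Swivel of the magnifier's arm about the column (vertical axis), rad. 0: the arm points at the marked place (lens over its centre); positive: swung to the right as seen from the robot, counter-clockwise from above. Stays where it is left (friction 0.25 N m). Range -1.3 to 1.5.
- magnifier_tilt (a joint): Tilt of the lens head at the end of the arm, rad. 0: lens level; positive: outer edge tipped up. Can be tipped past level, to -0.4, and up to 1.3, and stays where it is left (friction 0.4 N m; the head weighs about 0.2 kg).
- tilt_hinge (a point): Middle of the tilt hinge (horizontal axis, square to the arm) at the end of the arm: 172 mm from the column axis and 160 mm above the bench. The aluminium arm is 16 mm wide and 12 mm high.
- lens_center (a point): Centre of the lens, 68 mm from the tilt hinge: round lens in a grey ring 112 mm across and 12 mm thick. x axis points back to the hinge, y along the hinge axis, z is the lens axis (straight up when level). Ring, grip fin and hinge axis lie in one plane.
- lens_fin (a point): Middle of the grip fin that sticks out of the ring's outer edge, 146 mm from the tilt hinge: grey block 42 mm long (radially, about 36 mm of it clear of the ring), 12 mm wide (along the hinge axis), 14 mm thick. Same axes as the lens. Pinch it across its 12 mm width, or push on it.
- timer: Bystander: white bench timer 62 x 66 x 18 mm, lying on the bench; origin at its underside.
- tape_roll: Bystander: roll of masking tape, 100 mm across, 25 mm high, flat on the bench; origin at its underside.
- culture_dish: Bystander: clear round dish with lid, 59 mm across, 15 mm high; origin at its underside.
- glass_beaker: Bystander: small glass beaker, 44 mm across, 58 mm high, standing; origin at its underside.
- pen: Bystander: marker pen 121 mm long, 10 mm thick, lying; origin at its underside.

How it is judged (in metres and radians):
On the way, in this order (a step that is already met when the one before it is completed fails the run):
1. the slide tray lies squarely inside the corner marks (x of tray_center in the frame of place_center between -0.014 and 0.014 m and y of tray_center in the frame of place_center between -0.014 and 0.014 m and angle between the x axis of tray_center and the x axis of place_center, either way round below 0.14 rad), for 0.2 s.
2. the magnifier's arm is swung over the marked place (value of joint magnifier_swivel between -0.07 and 0.07 rad), for 0.2 s.
At the end, for the whole second after the job is handed in: The slide tray lies flat on the bench with its centre within 14 mm (along and across) of the centre of the marked place and square to it within 0.14 rad; the arm is within 0.07 rad of pointing at the place (swivel 0); the lens is level within 0.10 rad (tilt 0); everything is at rest (all of step 1 and all of step 2 and value of joint magnifier_tilt between -0.1 and 0.1 rad and linear speed of slide_tray below 0.01 m/s and velocity of joint magnifier_swivel between -0.05 and 0.05 rad/s and velocity of joint magnifier_tilt between -0.05 and 0.05 rad/s and height (world z) of tray_center below 0.008 m); the robot touches nothing.
It fails at once if the slide tray is lifted off the bench or tipped (height (world z) of tray_center above 0.02 m or angle between tray_center's own z axis and vertical above 0.2 rad).
It fails at once if another thing on the bench is moved more than 30 mm (distance of any of timer, tape_roll, culture_dish, glass_beaker, pen from where it was at the start of the episode above 0.03 m).
It also fails if it takes over 64 s, if anything falls off the work surface, if the arm or the gripper's body presses on something with over 40 N, if the wrist force passes 120 N, or if a joint passes its speed limit or range.

## Working session

There is one attempt and no reset: what is moved stays moved. The work goes in short steps, Python scripts to look and compute and a tool call to move; the robot and the scene stay as the last step left them, time stands still between calls to the robot, and variables do not carry over. Pictures are saved under pics/ and viewed, and the job is handed in when it is done.

Besides the shell and the picture viewer there is one more tool, called after "Emit:" as name([rows], argument=value, ...), one row to a line, values as JSON. drive_tool: Moves the arm, as the interface text tells. Scaled input: -1 to 1 covers 0.2 m each way for a shift and 90 degrees each way for a turn. Its arguments: {"type":"object","properties":{"gripper":{"type":"array","items":{"type":"number"}},"dp":{"type":"array","items":{"type":"array","items":{"type":"number"}}},"twist":{"type":"array","items":{"type":"number"}},"newtons":{"type":"number"}},"required":["gripper","dp","twist"]}

```bash
ls; mkdir -p pics
cat > h.py <<'E'
import numpy as np, cv2
from rig import ctrl, cams, job
from scipy.spatial.transform import Rotation as R
def rot(q): return R.from_quat([q[1],q[2],q[3],q[0]]).as_matrix()
def shot(n,f):
    s=ctrl.sense(); c=cams.capture(n)
    cv2.imwrite('pics/'+f+'.png',cv2.cvtColor(c['pixels'],cv2.COLOR_RGB2BGR))
    d={'K':np.array(c['camera_matrix']),'k1':c['k1']}
    if n=='wrist':
        T=np.eye(4);T[:3,:3]=rot(s['ee_rot']);T[:3,3]=s['eef_pos'];T=T@np.array(c['hand_eye']);d['p']=T[:3,3];d['R']=T[:3,:3]
    else: d['p']=np.array(c['xyz']);d['R']=rot(c['orientation'])
    np.savez('pics/'+f+'.npz',**d); return c
def ray(f,uv):
    d=np.load('pics/'+f+'.npz');K=d['K'];x=(uv[0]-K[0,2])/K[0,0];y=(uv[1]-K[1,2])/K[1,1]
    k=float(d['k1']);a,b=x,y
    for _ in range(30):
        q=1+k*(a*a+b*b);a,b=x/q,y/q
    return d['p'],d['R']@np.array([a,b,1.])
def onz(f,uv,z):
    p,r=ray(f,uv);return p+r*(z-p[2])/r[2]
def proj(f,P):
    d=np.load('pics/'+f+'.npz');v=d['R'].T@(np.array(P,float)-d['p']);a,b=v[0]/v[2],v[1]/v[2];q=1+float(d['k1'])*(a*a+b*b)
    return d['K'][0,0]*a*q+d['K'][0,2],d['K'][1,1]*b*q+d['K'][1,2]
def tri(l):
    A=0;B=0
    for f,uv in l:
        p,r=ray(f,uv);r=r/np.linalg.norm(r);M=np.eye(3)-np.outer(r,r);A=A+M;B=B+M@p
    return np.linalg.solve(A,B)
E
python3 - <<'E'
from h import *
s=ctrl.sense();print({k:np.round(v,3).tolist() for k,v in s.items()})
print(np.round(rot(s['ee_rot']),3))
for n in ['scene','top','wrist']:
    c=shot(n,n+'0');d=np.load(f'pics/{n}0.npz');print(n,d['p'].round(),d['R'].round(2).tolist(),c['k1'])
E
```

```text
pics
{'time_s': 0.0, 'joints': [1.067, 0.313, 1.498, -0.0, 1.331, -0.223], 'dq': [-0.001, 0.001, -0.0, 0.001, -0.001, -0.002], 'tau': [0.003, -41.227, -25.974, -0.0, 0.004, 0.0], 'eef_pos': [145.367, 504.184, 230.719], 'ee_rot': [-0.0, 0.14, 0.99, -0.001], 'force': [-0.583, -0.223, 0.129], 'wrist_torque': [0.068, 0.023, 0.047], 'grip_width': 1.003}
[[-0.961  0.277 -0.001]
 [ 0.277  0.961 -0.001]
 [ 0.    -0.001 -1.   ]]
scene [152. 717. 920.] [[-0.85, -0.39, 0.36], [-0.53, 0.62, -0.58], [0.0, -0.68, -0.73]] -0.038308818592924884
top [ 369.   73. 1475.] [[-0.03, -0.99, 0.14], [-1.0, 0.03, 0.01], [-0.01, -0.14, -0.99]] -0.13815514659149208
wrist [ 66. 525. 373.] [[0.28, 0.91, 0.31], [0.96, -0.26, -0.09], [-0.0, 0.32, -0.95]] -0.06098034800493497
```

View pics/scene0.png

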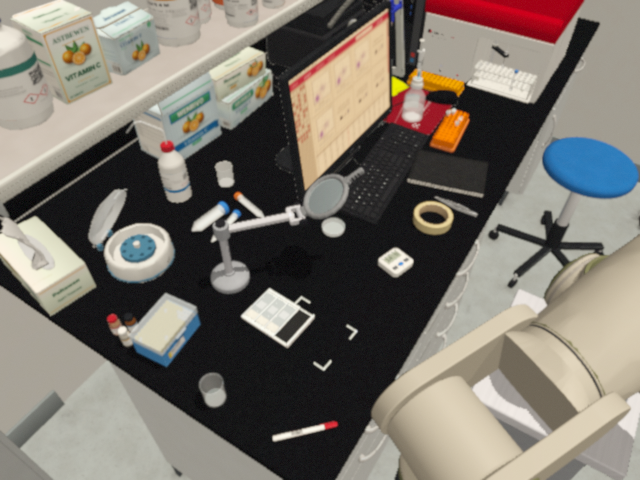

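View pics/top0.png

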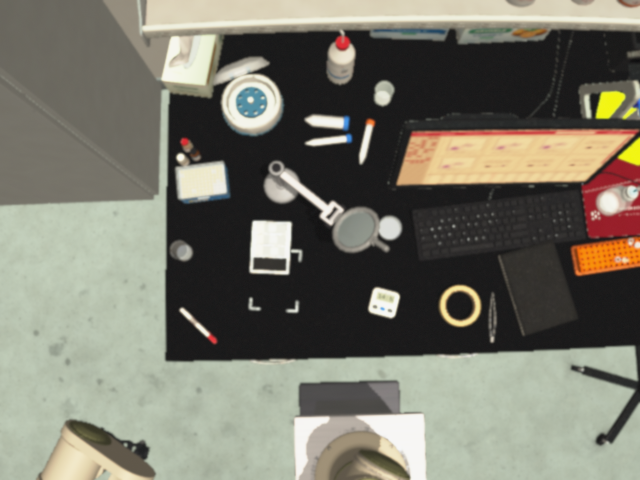

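View pics/wrist0.png

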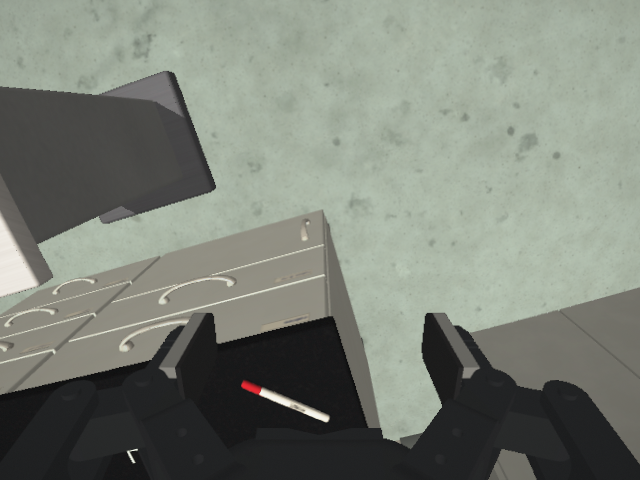

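Run:
```python
import cv2
a=cv2.imread('pics/top0.png')[140:350,230:430];cv2.imwrite('pics/topz.png',cv2.resize(a,(762,800),interpolation=cv2.INTER_CUBIC)[:, :])
cv2.imwrite('pics/topz.png',cv2.resize(a[0:190],(800*190//200*200//190,570*200//200),interpolation=cv2.INTER_CUBIC)) if 0 else cv2.imwrite('pics/topz.png',cv2.resize(cv2.imread('pics/top0.png')[150:330,230:430],None,fx=3.3,fy=3.3,interpolation=cv2.INTER_CUBIC))
cv2.imwrite('pics/scz.png',cv2.resize(cv2.imread('pics/scene0.png')[150:380,190:380],None,fx=2.6,fy=2.6,interpolation=cv2.INTER_CUBIC))
```

```text
(no output)
```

View pics/topz.png

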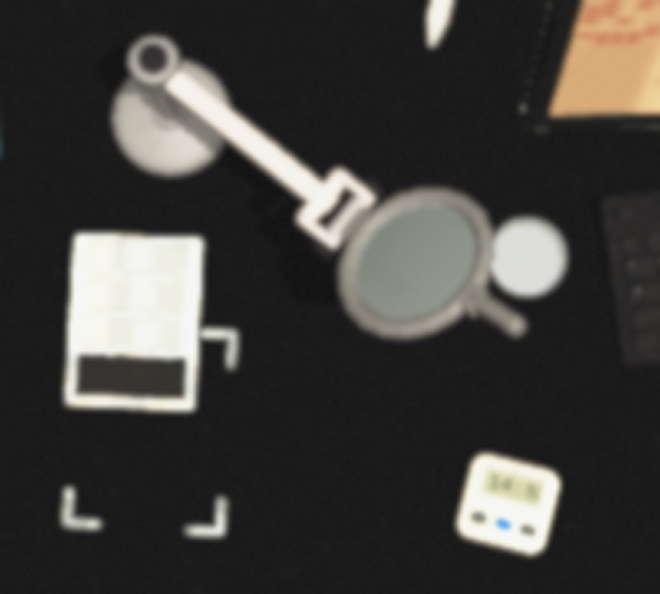

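View pics/scz.png

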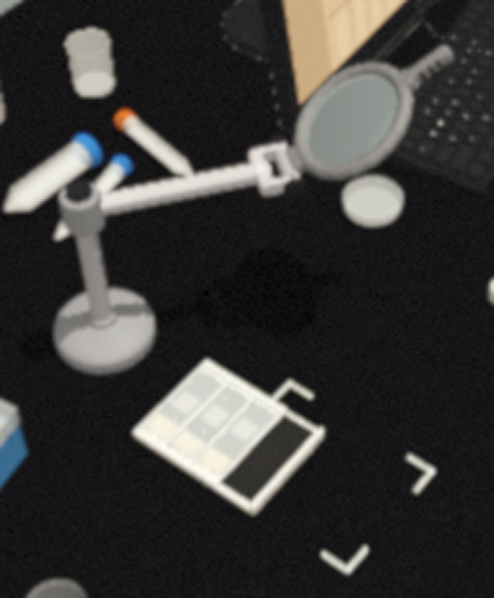

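Run:
```python
from h import *
def T(u,v): return (u/3.3+230-.35,v/3.3+150-.35)
def S(u,v): return (u/2.6+190-.3,v/2.6+150-.3)
f='top0';g='scene0'
P=[onz(f,T(*q),0)[:2] for q in [(63,527),(225,535),(237,332)]]
print('marks top',np.round(P),[np.linalg.norm(P[0]-P[1]),np.linalg.norm(P[2]-P[1])],'ctr',(P[0]+P[2])/2)
Q=[onz(g,S(*q),0)[:2] for q in [(347,574),(437,472),(289,379)]]
print('marks sc',np.round(Q),[np.linalg.norm(Q[0]-Q[1]),np.linalg.norm(Q[2]-Q[1])],'ctr',(Q[0]+Q[2])/2)
for n,X in (('top',P),('sc',Q)):
    d=X[2]-X[1];e=X[0]-X[1];print(n,'xdir deg',np.degrees(np.arctan2(d[1],d[0])),'ydir',np.degrees(np.arctan2(e[1],e[0])))
A=[onz(f,T(*q),8.)[:2] for q in [(65,406),(195,411),(205,236),(73,232)]]
print('tray top',np.round(A),np.mean(A,0), A[3]-A[0],A[2]-A[1])
B=[onz(g,S(*q),8.)[:2] for q in [(253,515),(326,431),(207,357),(131,434)]]
print('tray sc',np.round(B),np.mean(B,0), B[3]-B[0],B[2]-B[1])
print('foot',onz(f,T(171,117),30),onz(g,S(105,322),30))
print('coltop',onz(f,T(154,58),184),onz(g,S(80,187),184),tri([(f,T(154,58)),(g,S(80,187))]))
print('hinge',tri([(f,T(345,205)),(g,S(278,167))]))
print('lens',tri([(f,T(417,263)),(g,S(355,120))]))
print('fin tip',tri([(f,T(517,327)),(g,S(445,52))]))
```

```text
marks top [[414. 267.]
 [405. 144.]
 [559. 132.]] [np.float64(122.8380425959677), np.float64(154.50655335181625)] ctr [486.07023668 199.39656765]
marks sc [[418. 265.]
 [405. 145.]
 [561. 130.]] [np.float64(120.72330371970857), np.float64(157.1566299343915)] ctr [489.35885713 197.62722444]
top xdir deg -4.639920518477807 ydir 85.82036259153155
sc xdir deg -5.59663287672187 ydir 83.87557635463544
tray top [[505. 263.]
 [498. 165.]
 [632. 154.]
 [638. 256.]] [568.36835958 209.53537387] [133.68791538  -7.44342289] [133.9760057  -10.19337631]
tray sc [[506. 264.]
 [501. 164.]
 [632. 153.]
 [637. 254.]] [569.00824081 209.13099839] [130.64488757 -10.0621505 ] [130.65123623 -10.92144248]
foot [721.08511406 177.44146089  30.        ] [718.64905439 183.1396923   30.        ]
coltop [725.42496012 177.34982299 184.        ] [726.38552037 175.75935049 184.        ] [724.88115711 177.18788163 185.93922738]
hinge [623.38465672  48.94748638 157.77828128]
lens [575.65625691   3.39652006 198.46280152]
fin tip [525.75737538 -55.1392084  250.90888187]
```

```bash
cat >> h.py <<'E'
def go(P,ydeg=None):
    s=ctrl.sense();M=rot(s['ee_rot']);d=M.T@(np.array(P,float)-np.array(s['eef_pos']))/200
    cur=np.degrees(np.arctan2(M[1,1],M[0,1]));tw=0 if ydeg is None else -(ydeg-cur)/90
    print('dp',d.round(4).tolist(),'tw',round(tw,4),'cury',cur.round(2),'pos',np.round(s['eef_pos'],1),'F',np.round(s['force'],1),'t',s['time_s'],'g',round(s['grip_width'],3), 'tilt', M[:,2].round(3))
E
python3 -c "
from h import *
go([330,360,180],79);go([530,212,120],85)"
```

```text
dp [-1.0869, -0.4372, 0.2545] tw -0.0565 cury 73.91 pos [145.4 504.3 230.9] F [-1.1 -1.1 -0.7] t 0.15 g 0.999 tilt [-0.    -0.001 -1.   ]
dp [-2.2528, -0.8708, 0.5547] tw -0.1232 cury 73.91 pos [145.4 504.3 230.9] F [-1.1 -1.1 -0.7] t 0.15 g 0.999 tilt [-0.    -0.001 -1.   ]
```

Emit:
drive_tool([
  [-0.2, -0.08, 0.05],
  [-0.4, -0.16, 0.1],
  [-0.6, -0.24, 0.15],
  [-0.8, -0.32, 0.2],
  [-0.95, -0.38, 0.24],
  [-0.95, -0.38, 0.24],
], gripper=[0.4, 0.4, 0.4, 0.4, 0.4, 0.4], twist=[0, 0, -0.04, -0.08, -0.123, -0.123])

```text
time_s: 0.75
eef_pos: [309.0, 376.5, 182.1]
ee_rot: [-0.001, 0.045, 0.999, -0.001]
force: [0.3, 0.5, -0.2]
grip_width: 0.402
```

```bash
python3 -c "
from h import *
go([530,212,120],85)"
```

```text
dp [-1.1746, -0.7192, 0.3107] tw -0.0018 cury 84.84 pos [309.  376.5 182.1] F [ 0.3  0.5 -0.2] t 0.75 g 0.402 tilt [-0.001 -0.002 -1.   ]
```

Emit:
drive_tool([
  [-0.18, -0.12, 0.05],
  [-0.36, -0.24, 0.1],
  [-0.54, -0.36, 0.15],
  [-0.72, -0.48, 0.2],
  [-0.9, -0.6, 0.25],
  [-1.0, -0.72, 0.31],
  [-1.0, -0.72, 0.31],
], gripper=[0.4, 0.4, 0.4, 0.4, 0.4, 0.4, 0.4], twist=[0, 0, 0, 0, 0, 0, 0])

```text
time_s: 1.45
eef_pos: [494.5, 215.7, 119.7]
ee_rot: [-0.001, 0.046, 0.999, -0.0]
force: [-0.2, 0.5, 0.1]
grip_width: 0.398
```

```bash
python3 -c "
from h import *
go([530,212,120],85)
shot('wrist','w1')"
```

```text
dp [-0.1782, -0.0022, -0.0019] tw -0.0028 cury 84.75 pos [494.5 215.7 119.7] F [-0.2  0.5  0.1] t 1.45 g 0.398 tilt [-0.002 -0.001 -1.   ]
```

View pics/w1.png

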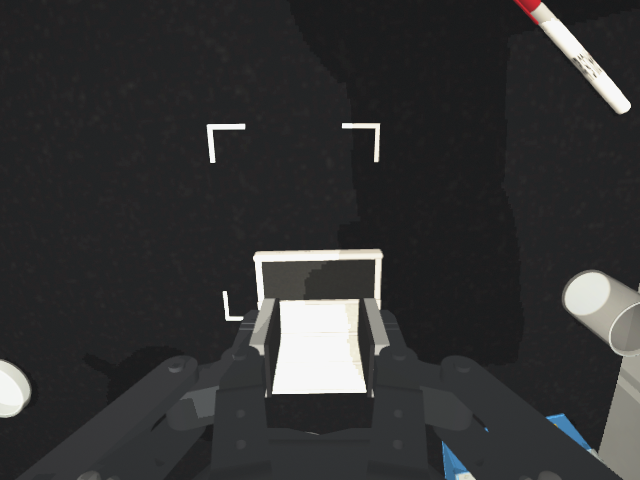

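Run:
```python
from h import *
f='w1'
P=[onz(f,q,0)[:2] for q in [(380,124),(207,125),(228,319)]]
print(np.round(P,1),np.linalg.norm(P[0]-P[1]),np.linalg.norm(P[2]-P[1]),(P[0]+P[2])/2)
d=P[0]-P[1];e=P[2]-P[1];print(np.degrees(np.arctan2(d[1],d[0])),np.degrees(np.arctan2(e[1],e[0])))
B=[onz(f,q,11.5)[:2] for q in [(382,249.5),(254,252)]]
d=B[0]-B[1];print(np.round(B,1),np.linalg.norm(d),np.degrees(np.arctan2(d[1],d[0])))
a=np.arctan2(-d[0],d[1]);print('ctr',(B[0]+B[1])/2+65*np.array([np.cos(a),np.sin(a)]),np.degrees(a))
C=[onz(f,q,8)[:2] for q in [(376.5,260),(261,262.5)]];d=C[0]-C[1];print(C,np.linalg.norm(d))
cv2.imwrite('pics/w1z.png',cv2.resize(cv2.imread('pics/w1.png')[230:330,210:400],None,fx=4,fy=4,interpolation=cv2.INTER_CUBIC))
```

```text
[[419.  262.8]
 [408.4 143.8]
 [560.2 132.6]] 119.41870134638407 152.23153791857294 [489.60192427 197.6688163 ]
84.90658901465893 -4.246971862181041
[[506.6 258.8]
 [500.  165.4]] 93.67566617611311 85.96212723533453
ctr [568.13354524 207.51643744] -4.037872764665476
[array([515.8897483 , 254.92602605]), array([510.01368311, 168.58517886])] 86.54056872714594
```

View pics/w1z.png

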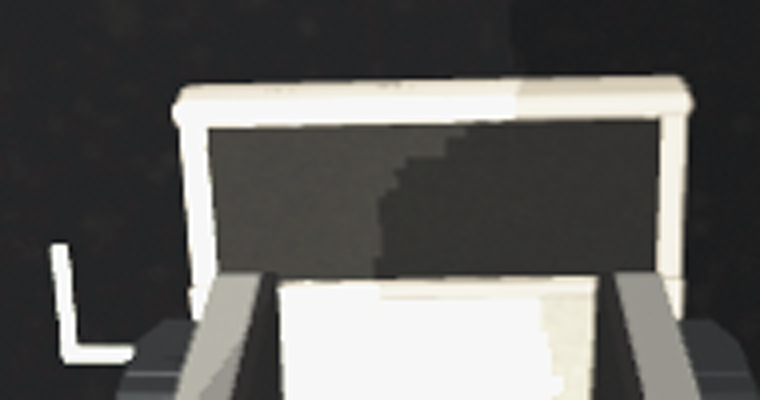

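```bash
python3 -c "
from h import *
go([527.5,211.3,30],85.5)"
```

```text
dp [-0.1722, -0.0145, 0.4525] tw -0.0074 cury 84.83 pos [493.6 217.3 120.6] F [-1.   1.6  0.2] t 1.5 g 0.399 tilt [-0.002 -0.    -1.   ]
```

Emit:
drive_tool([
  [-0.17, -0.01, 0.15],
  [-0.17, -0.01, 0.3],
  [-0.17, -0.01, 0.4],
  [-0.17, -0.01, 0.45],
  [-0.17, -0.01, 0.45],
], gripper=[0.4, 0.4, 0.4, 0.4, 0.4], twist=[-0.007, -0.007, -0.007, -0.007, -0.007])

```text
time_s: 2.0
eef_pos: [526.4, 213.9, 30.9]
ee_rot: [-0.001, 0.038, 0.999, -0.0]
force: [0.8, -0.1, 0.3]
grip_width: 0.401
```

```bash
python3 -c "
from h import *
go([527.5,211.3,10],85.5)
shot('wrist','w2')"
```

```text
dp [-0.0069, -0.0124, 0.1043] tw 0.0019 cury 85.68 pos [526.4 213.9  30.9] F [ 0.8 -0.1  0.3] t 2.0 g 0.401 tilt [-0.002 -0.    -1.   ]
```

View pics/w2.png

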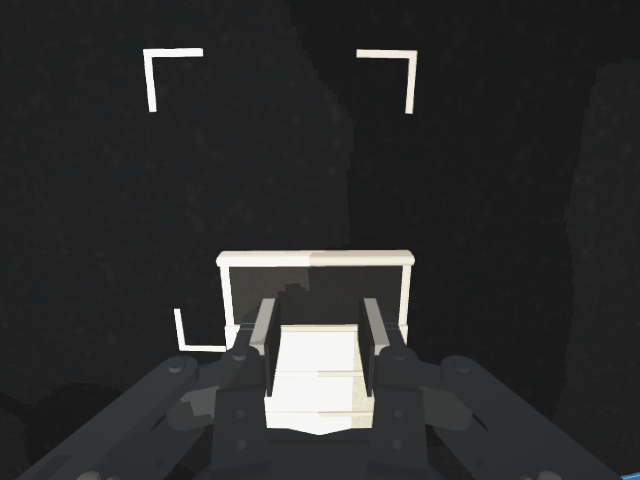

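Emit:
drive_tool([
  [-0.005, -0.008, 0.03],
  [-0.005, -0.008, 0.06],
  [-0.005, -0.008, 0.08],
  [-0.005, -0.008, 0.095],
  [-0.005, -0.008, 0.1],
  [-0.005, -0.008, 0.1],
], gripper=[0.4, 0.4, 0.4, 0.4, 0.4, 0.4], twist=[0, 0, 0, 0, 0, 0])

```text
time_s: 2.65
eef_pos: [528.2, 211.2, 11.2]
ee_rot: [-0.0, 0.038, 0.999, -0.0]
force: [-0.4, -1.0, 0.1]
grip_width: 0.403
```

Emit:
drive_tool([
  [0, 0, 0.007],
  [0, 0, 0.014],
  [0, 0, 0.02],
  [0, 0, 0.02],
], gripper=[0.4, 0.4, 0.4, 0.4], twist=[0, 0, 0, 0])

```text
time_s: 3.05
eef_pos: [528.2, 211.2, 7.3]
ee_rot: [0.0, 0.038, 0.999, -0.0]
force: [-0.0, 0.3, -0.7]
grip_width: 0.401
```

Emit:
drive_tool([
  [0, 0, 0.005],
  [0, 0, 0.01],
  [0, 0, 0.01],
], gripper=[0.4, 0.4, 0.4], twist=[0, 0, 0])

```text
time_s: 3.35
eef_pos: [528.3, 211.3, 7.1]
ee_rot: [0.0, 0.038, 0.999, -0.0]
force: [-7.6, -2.1, 19.4]
grip_width: 0.403
```

Emit:
drive_tool([
  [0, 0, -0.005],
  [0, 0, -0.005],
], gripper=[0.4, 0.4], twist=[0, 0])

```text
time_s: 3.55
eef_pos: [528.3, 211.2, 7.2]
ee_rot: [0.0, 0.038, 0.999, -0.0]
force: [-4.6, -1.5, 9.6]
grip_width: 0.402
```

Emit:
drive_tool([
  [0.015, -0.003, 0],
  [0.035, -0.007, 0],
  [0.055, -0.011, 0],
  [0.075, -0.015, 0],
  [0.09, -0.018, 0],
  [0.1, -0.02, 0],
  [0.1, -0.02, 0],
], gripper=[0.4, 0.4, 0.4, 0.4, 0.4, 0.4, 0.4], twist=[0, 0, 0, 0, 0, 0, 0])

```text
time_s: 4.25
eef_pos: [508.9, 208.8, 7.2]
ee_rot: [0.002, 0.038, 0.999, 0.0]
force: [1.8, 0.3, 7.4]
grip_width: 0.403
```

```bash
python3 -c "
from h import *
shot('wrist','w3')
go([448,201,7],85)"
```

```text
dp [0.3008, -0.0624, 0.0001] tw 0.0068 cury 85.61 pos [508.9 208.8   7.2] F [1.5 0.2 6.4] t 4.3 g 0.403 tilt [ 0.003  0.    -1.   ]
```

View pics/w3.png

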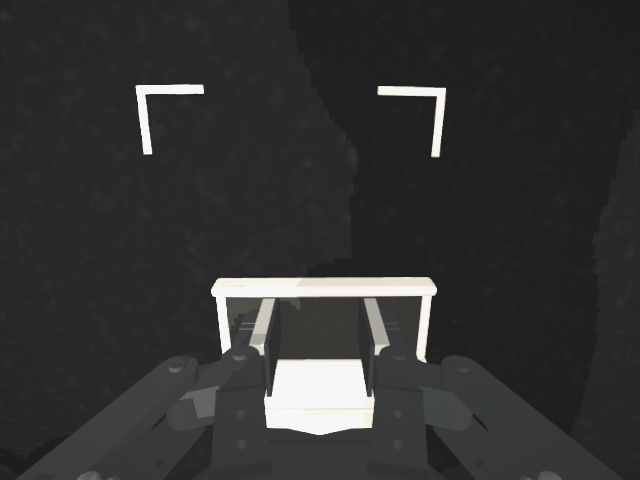

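Run:
```python
from h import *
f='w3'
P=[onz(f,q,0)[:2] for q in [(446,88),(136,86)]];d=P[0]-P[1];print(np.round(P,1),np.linalg.norm(d),np.degrees(np.arctan2(d[1],d[0])))
B=[onz(f,q,12)[:2] for q in [(435,279),(213.5,280)]];d=B[0]-B[1];print(np.round(B,1),np.linalg.norm(d),np.degrees(np.arctan2(d[1],d[0])))
```

```text
[[418.4 262.8]
 [408.  143.9]] 119.39186925530906 85.02636276101636
[[492.7 256.5]
 [486.1 164.9]] 91.82972760743347 85.86850903904175
```

Emit:
drive_tool([
  [0.01, -0.002, 0.002],
  [0.03, -0.006, 0.002],
  [0.05, -0.01, 0.002],
  [0.07, -0.014, 0.002],
  [0.09, -0.018, 0.002],
  [0.11, -0.022, 0.002],
  [0.13, -0.026, 0.002],
  [0.15, -0.03, 0.002],
  [0.17, -0.034, 0.002],
  [0.19, -0.038, 0.002],
  [0.21, -0.042, 0.002],
  [0.23, -0.046, 0.002],
  [0.25, -0.05, 0.002],
  [0.27, -0.055, 0.002],
  [0.29, -0.06, 0.002],
  [0.29, -0.06, 0.002],
], gripper=[0.4, 0.4, 0.4, 0.4, 0.4, 0.4, 0.4, 0.4, 0.4, 0.4, 0.4, 0.4, 0.4, 0.4, 0.4, 0.4], twist=[0, 0.001, 0.001, 0.002, 0.003, 0.003, 0.004, 0.005, 0.006, 0.006, 0.007, 0.008, 0.008, 0.009, 0.009, 0.009])

```text
time_s: 5.9
eef_pos: [450.7, 201.4, 7.2]
ee_rot: [0.002, 0.045, 0.999, 0.0]
force: [2.5, -0.1, 9.5]
grip_width: 0.4
```

```bash
python3 -c "
from h import *
shot('wrist','w4')
go([448,201,7],85)"
```

```text
dp [0.0135, -0.0033, 0.0008] tw -0.0022 cury 84.8 pos [450.7 201.4   7.2] F [ 2.8  0.2 11.3] t 5.95 g 0.398 tilt [ 0.004  0.001 -1.   ]
```

View pics/w4.png

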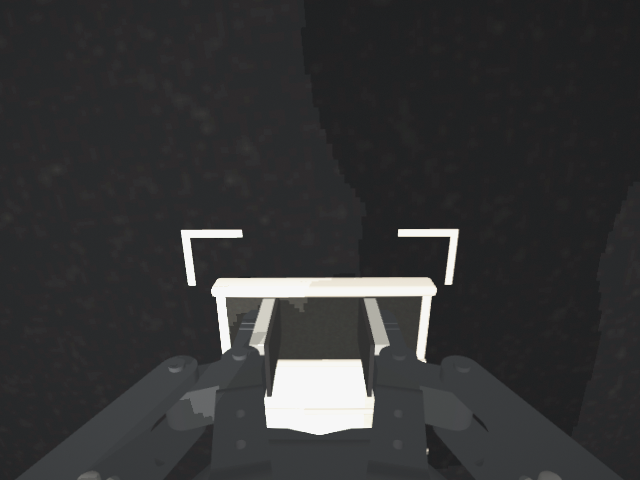

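Run:
```python
from h import *
f='w4'
P=[onz(f,q,0)[:2] for q in [(459.5,229),(180.5,230)]];d=P[0]-P[1];print(np.round(P,1),np.mean(P,0),np.linalg.norm(d),np.degrees(np.arctan2(d[1],d[0])))
B=[onz(f,q,12)[:2] for q in [(435,279),(213.5,279.5)]];d=B[0]-B[1];print(np.round(B,1),np.mean(B,0),np.linalg.norm(d),np.degrees(np.arctan2(d[1],d[0])))
```

```text
[[418.4 263.2]
 [407.9 143.5]] [413.15834251 203.3778339 ] 120.15842664046215 84.99700320273405
[[435.2 249.2]
 [427.  157.8]] [431.11950089 203.5082758 ] 91.77224818557018 84.90366579195339
```

Emit:
drive_tool([
  [0.01, -0.002, 0],
  [0.025, -0.006, 0],
  [0.034, -0.008, 0],
  [0.034, -0.008, 0],
], gripper=[0.4, 0.4, 0.4, 0.4], twist=[0, 0, 0, 0])

```text
time_s: 6.35
eef_pos: [444.2, 200.5, 7.2]
ee_rot: [0.003, 0.045, 0.999, 0.001]
force: [4.2, 0.2, 10.1]
grip_width: 0.399
```

```bash
python3 -c "
from h import *
shot('scene','s5')
go([448,201,7],85)
cv2.imwrite('pics/s5z.png',cv2.resize(cv2.imread('pics/s5.png')[260:390,230:390],None,fx=4,fy=4,interpolation=cv2.INTER_CUBIC))"
```

```text
dp [-0.0188, 0.0044, 0.001] tw -0.0022 cury 84.8 pos [444.2 200.5   7.2] F [ 3.3  0.6 11.1] t 6.4 g 0.398 tilt [ 0.005  0.001 -1.   ]
```

View pics/s5z.png

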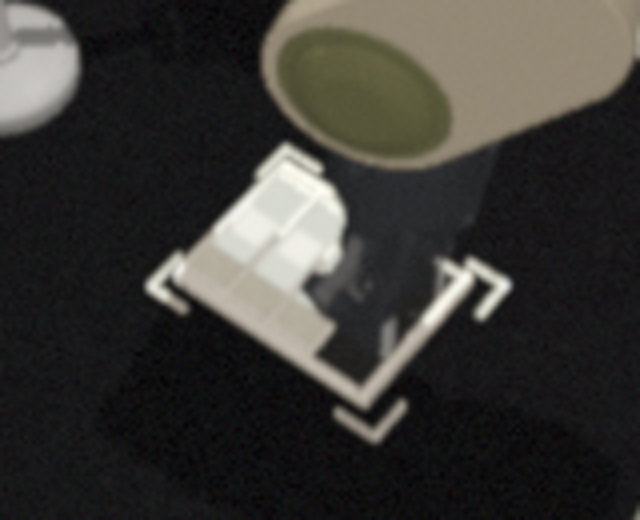

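Emit:
drive_tool([
  [0, 0, -0.01],
  [0, 0, -0.03],
  [0, 0, -0.1],
  [0, 0, -0.25],
  [0, 0, -0.45],
  [0, 0, -0.65],
  [0, 0, -0.8],
  [0, 0, -0.95],
  [0.1, 0.2, -1],
  [0.2, 0.4, -1],
], gripper=[0.4, 0.4, 0.4, 0.4, 0.4, 0.4, 0.4, 0.2, 0.2, 0.2], twist=[0, 0, 0, 0, 0, 0, 0, 0, 0, 0])

```text
time_s: 7.4
eef_pos: [409.7, 284.1, 207.6]
ee_rot: [0.001, 0.047, 0.999, 0.001]
force: [0.0, 0.7, -0.8]
grip_width: 0.199
```

```bash
python3 -c "
from h import *
shot('scene','s6');shot('top','t6')
a=cv2.imread('pics/s6.png')[260:390,230:390];b=cv2.imread('pics/t6.png')[150:330,230:430]
cv2.imwrite('pics/s6z.png',cv2.resize(a,None,fx=4,fy=4,interpolation=cv2.INTER_CUBIC));cv2.imwrite('pics/t6z.png',cv2.resize(b,None,fx=3.3,fy=3.3,interpolation=cv2.INTER_CUBIC))"
```

```text
(no output)
```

View pics/s6z.png

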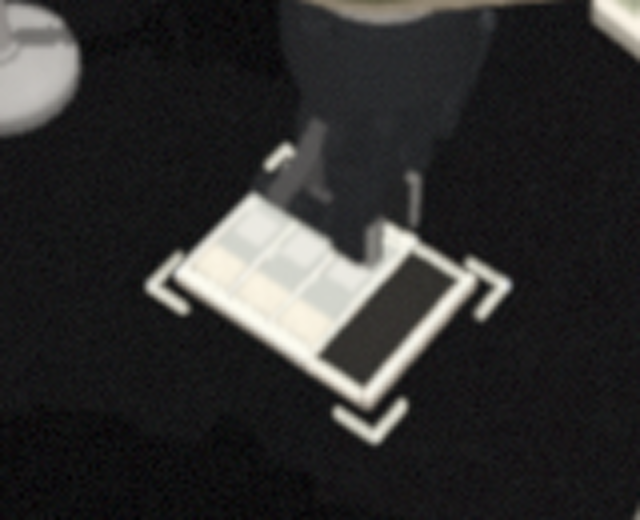

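View pics/t6z.png

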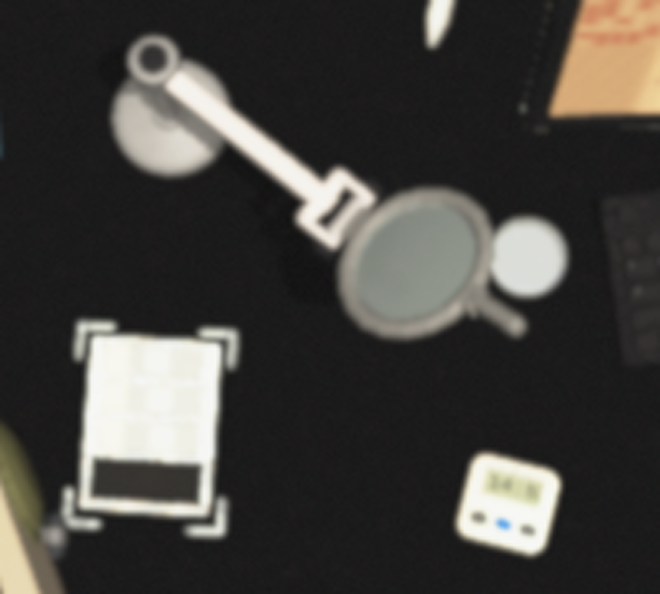

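Run:
```python
from h import *
def T(u,v): return (u/3.3+230-.35,v/3.3+150-.35)
f='t6'
P=np.array([onz(f,T(*q),0)[:2] for q in [(76,323),(237,331),(225,535),(63,527)]]);A=np.array([onz(f,T(*q),8)[:2] for q in [(92,334),(222,340),(212,517),(80,510)]])
def yaw(X): d=X[0]+X[1]-X[2]-X[3];return np.degrees(np.arctan2(d[1],d[0]))
print(P.mean(0),yaw(P),A.mean(0),yaw(A))
go([400,100,310],110);go([530,-50,310],139.6)
print(ctrl.sense()['joints'])
```

```text
[486.60591025 199.57871759] -4.474245536317531 [488.67754382 197.85297795] -4.536944953650905
dp [-0.0431, -0.933, -0.5207] tw -0.2771 cury 85.06 pos [407.4 286.7 206. ] F [-0.3 -0.3 -0.6] t 7.5 g 0.199 tilt [-0.001  0.001 -1.   ]
dp [-0.7552, -1.6243, -0.5219] tw -0.606 cury 85.06 pos [407.4 286.7 206. ] F [-0.3 -0.3 -0.6] t 7.5 g 0.199 tilt [-0.001  0.001 -1.   ]
[ 3.77113710e-01  2.75898551e-01  1.61558086e+00  1.09574138e-03
  1.25077493e+00 -1.10783653e+00]
```

Emit:
drive_tool([
  [0, -0.03, -0.18],
  [0, -0.1, -0.36],
  [-0.02, -0.25, -0.52],
  [-0.1, -0.4, -0.52],
  [-0.2, -0.57, -0.52],
  [-0.3, -0.74, -0.52],
  [-0.4, -0.9, -0.52],
  [-0.45, -1.0, -0.52],
], gripper=[0.5, 0.5, 0.5, 0.5, 0.5, 0.5, 0.5, 0.5], twist=[0, -0.08, -0.16, -0.24, -0.32, -0.4, -0.48, -0.56])

```text
time_s: 8.3
eef_pos: [481.6, 73.5, 309.3]
ee_rot: [-0.001, -0.386, 0.923, 0.0]
force: [1.2, 0.7, -1.4]
grip_width: 0.501
```

```bash
python3 -c "
from h import *
go([520,-55,310],139.6)"
```

```text
dp [0.3225, -0.588, -0.0039] tw -0.0469 cury 135.37 pos [481.6  73.5 309.3] F [ 1.2  0.7 -1.4] t 8.3 g 0.501 tilt [-0.002 -0.    -1.   ]
```

Emit:
drive_tool([
  [0.07, -0.15, 0],
  [0.15, -0.3, 0],
  [0.24, -0.45, 0],
  [0.32, -0.59, 0],
  [0.32, -0.59, 0],
], gripper=[0.5, 0.5, 0.5, 0.5, 0.5], twist=[-0.02, -0.047, -0.047, -0.047, -0.047])

```text
time_s: 8.8
eef_pos: [519.8, -55.7, 308.8]
ee_rot: [-0.001, -0.416, 0.909, 0.0]
force: [0.2, 0.2, -0.2]
grip_width: 0.5
```

```bash
python3 -c "
from h import *
shot('wrist','w7')
go([533,-47,310],139.6)"
```

```text
dp [-0.0702, -0.0283, -0.0047] tw -0.0037 cury 139.27 pos [519.6 -53.9 309.1] F [-1.3 -0.4 -0.4] t 8.85 g 0.502 tilt [-0.002  0.001 -1.   ]
```

View pics/w7.png

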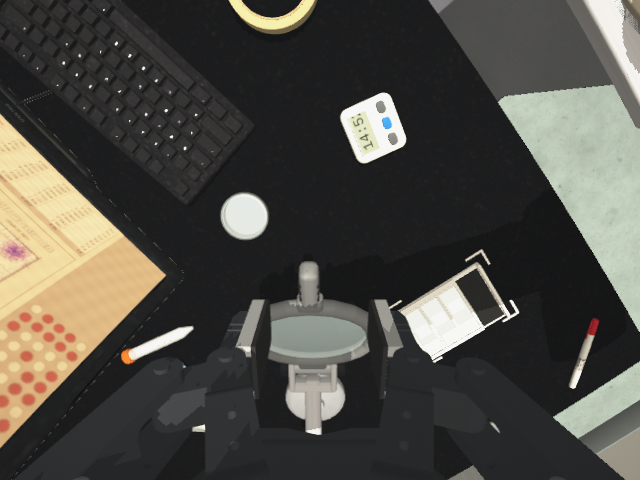

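Run:
```python
from h import *
f='w7'
for q in [(309,266),(309,284),(309,298)]: print(q,[onz(f,q,z).round(1).tolist() for z in (235,244,255)])
print(proj(f,[533.3,-46.7,244]),proj(f,[526,-55,251]))
def T(u,v): return (u/3.3+230-.35,v/3.3+150-.35)
def S(u,v): return (u/2.6+190-.3,v/2.6+150-.3)
p=tri([('top0',T(517,327)),('scene0',S(445,52)),(f,(309,266))]);print(p,[proj(k,p) for k in ('top0','scene0',f)],T(517,327),S(445,52))
# ring centre
```

```text
(309, 266) [[528.9, -56.6, 235.0], [526.3, -59.2, 244.0], [523.1, -62.4, 255.0]]
(309, 284) [[537.3, -47.1, 235.0], [534.3, -50.1, 244.0], [530.7, -53.8, 255.0]]
(309, 298) [[544.0, -39.4, 235.0], [540.7, -42.8, 244.0], [536.7, -46.9, 255.0]]
(np.float64(313.7737455324764), np.float64(286.79789808663713)) (np.float64(313.70813478569744), np.float64(275.13152411247046))
[526.42310883 -57.94997187 247.00933728] [(np.float64(387.2234229896086), np.float64(248.11661055645956)), (np.float64(361.65130457372584), np.float64(170.45975016800952)), (np.float64(310.0653351331038), np.float64(269.4946555149685))] (386.31666666666666, 248.7409090909091) (360.8538461538462, 169.7)
```

```bash
python3 -c "
from h import *
go([533,-50,225],140.2)"
```

```text
dp [-0.0592, -0.0389, 0.4203] tw -0.0104 cury 139.27 pos [519.6 -53.9 309.1] F [-1.3 -0.4 -0.4] t 8.85 g 0.502 tilt [-0.002  0.001 -1.   ]
```

Emit:
drive_tool([
  [-0.06, -0.036, 0.1],
  [-0.06, -0.036, 0.22],
  [-0.06, -0.036, 0.34],
  [-0.06, -0.036, 0.42],
  [-0.06, -0.036, 0.42],
], gripper=[0.5, 0.5, 0.5, 0.5, 0.5], twist=[-0.01, -0.01, -0.01, -0.01, -0.01])

```text
time_s: 9.35
eef_pos: [531.8, -46.8, 223.9]
ee_rot: [-0.002, -0.426, 0.905, 0.002]
force: [-0.6, -0.7, 0.5]
grip_width: 0.496
```

```bash
python3 -c "
from h import *
shot('wrist','w8')
go([533,-50,225],140.2)"
```

```text
dp [0.0095, -0.0108, 0.0028] tw 0.002 cury 140.38 pos [532.5 -47.2 225.6] F [-0.5  0.   1.1] t 9.4 g 0.502 tilt [-0.002  0.001 -1.   ]
```

View pics/w8.png

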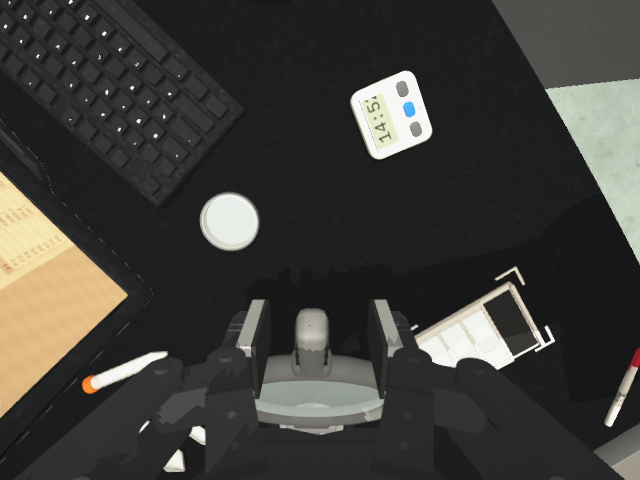

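Emit:
drive_tool([
  [0.01, -0.01, 0],
  [0.01, -0.01, 0],
  [0.01, -0.01, 0],
  [0.01, -0.01, 0],
  [0.01, -0.01, 0],
], gripper=[0.3, 0.1, 0.05, 0.05, 0.05], twist=[0, 0, 0, 0, 0], newtons=20)

```text
time_s: 9.9
eef_pos: [533.6, -51.1, 226.6]
ee_rot: [0.0, -0.425, 0.905, -0.001]
force: [-1.0, -2.6, 4.8]
grip_width: 0.138
```

Run:
```python
from h import *
shot('wrist','w9')
s=ctrl.sense();p=np.array(s['eef_pos']);M=rot(s['ee_rot']);print(p,s['force'],s['grip_width'])
S=np.array([724.3,177.8]);C=np.array([487.3,198.6])
v=p[:2]-S;r=np.hypot(*v);a=np.degrees(np.arctan2(v[1],v[0]))%360
t=np.degrees(np.arctan2(*(C-S)[::-1]))
print(r,a,t, np.linalg.norm(C-S))
cy=np.degrees(np.arctan2(M[1,1],M[0,1]));print('y',cy)
for i in range(1,21):
    b=a+(t-a)*i/20;q=S+r*np.array([np.cos(np.radians(b)),np.sin(np.radians(b))])
    d=M.T@np.array([*(q-p[:2]),0])/200
    print(i,d.round(3),round(-(b-a)/90,3))
```

```text
[533.56994902 -51.17989332 226.53387939] [-1.65903604 -3.49414736  5.10328589] 0.13663878721578598
298.0096372465689 230.20720886022875 174.98436090391627 237.9109917595233
y 140.31067544731437
1 [-0.002  0.072 -0.   ] 0.031
2 [-0.007  0.143 -0.   ] 0.061
3 [-0.016  0.215 -0.   ] 0.092
4 [-0.028  0.285 -0.   ] 0.123
5 [-0.044  0.355 -0.001] 0.153
6 [-0.063  0.425 -0.001] 0.184
7 [-0.085  0.493 -0.001] 0.215
8 [-0.11   0.56  -0.001] 0.245
9 [-0.139  0.626 -0.001] 0.276
10 [-0.171  0.69  -0.001] 0.307
11 [-0.206  0.753 -0.001] 0.337
12 [-0.244  0.814 -0.001] 0.368
13 [-0.285  0.873 -0.001] 0.399
14 [-0.328  0.93  -0.001] 0.43
15 [-0.374  0.985 -0.002] 0.46
16 [-0.423  1.038 -0.002] 0.491
17 [-0.475  1.088 -0.002] 0.522
18 [-0.528  1.135 -0.002] 0.552
19 [-0.584  1.18  -0.002] 0.583
20 [-0.642  1.223 -0.002] 0.614
```

View pics/w9.png

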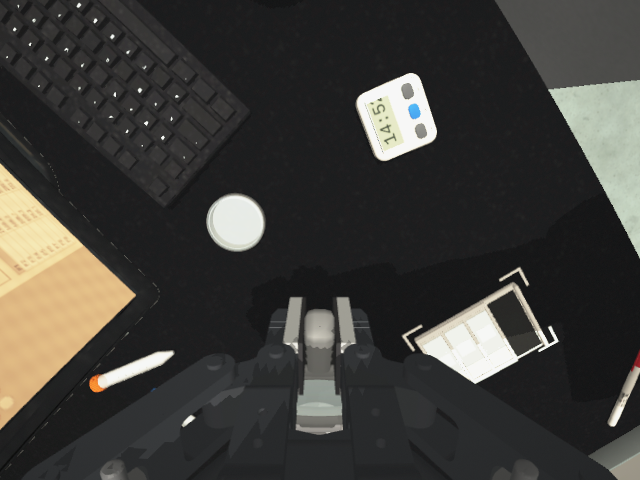

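Emit:
drive_tool([
  [-0.001, 0.035, 0],
  [-0.002, 0.072, 0],
  [-0.007, 0.143, 0],
  [-0.016, 0.215, 0],
  [-0.028, 0.285, 0],
  [-0.044, 0.355, 0],
  [-0.063, 0.425, 0],
  [-0.085, 0.493, 0],
  [-0.11, 0.56, 0],
  [-0.139, 0.626, 0],
  [-0.155, 0.658, 0],
  [-0.171, 0.69, 0],
  [-0.171, 0.69, 0],
], gripper=[0.05, 0.05, 0.05, 0.05, 0.05, 0.05, 0.05, 0.05, 0.05, 0.05, 0.05, 0.05, 0.05], twist=[0.015, 0.031, 0.061, 0.092, 0.123, 0.153, 0.184, 0.215, 0.245, 0.276, 0.292, 0.307, 0.307])

```text
time_s: 11.25
eef_pos: [449.4, 64.8, 225.9]
ee_rot: [0.001, -0.197, 0.98, 0.0]
force: [5.6, 2.0, -2.1]
grip_width: 0.139
```

Run:
```python
from h import *
s=ctrl.sense();p=np.array(s['eef_pos']);M=rot(s['ee_rot']);print(p,s['force'],s['grip_width'])
S=np.array([724.3,177.8]);C=np.array([487.3,198.6])
v=p[:2]-S;r=np.hypot(*v);a=np.degrees(np.arctan2(v[1],v[0]))%360
t=np.degrees(np.arctan2(*(C-S)[::-1]))
cy=np.degrees(np.arctan2(M[1,1],M[0,1]));print(r,a,'y',cy)
for i in range(1,11):
    b=a+(t-a)*i/10;q=S+298*np.array([np.cos(np.radians(b)),np.sin(np.radians(b))])
    d=M.T@np.array([*(q-p[:2]),0])/200
    print(i,d.round(3),round(-(b-90-cy)/90,3))
```

```text
[449.43538809  64.83806355 225.92256916] [ 5.59803505  1.98695043 -2.11434202] 0.13852474648064741
297.17159010539615 202.34133931061655 y 112.67713168848952
1 [0.002 0.071 0.   ] 0.034
2 [-0.003  0.142  0.   ] 0.065
3 [-0.012  0.213  0.   ] 0.095
4 [-0.025  0.283  0.   ] 0.125
5 [-0.04   0.352  0.   ] 0.156
6 [-0.059  0.421  0.   ] 0.186
7 [-0.081  0.488  0.   ] 0.217
8 [-0.106  0.555  0.   ] 0.247
9 [-0.135  0.62   0.001] 0.277
10 [-0.167  0.684  0.001] 0.308
```

Emit:
drive_tool([
  [-0.003, 0.035, 0],
  [-0.004, 0.071, 0],
  [-0.009, 0.142, 0],
  [-0.018, 0.213, 0],
  [-0.031, 0.283, 0],
  [-0.046, 0.352, 0],
  [-0.065, 0.421, 0],
  [-0.087, 0.488, 0],
  [-0.112, 0.555, 0],
  [-0.141, 0.62, 0],
  [-0.157, 0.652, 0],
  [-0.173, 0.684, 0],
  [-0.173, 0.684, 0],
], gripper=[0.05, 0.05, 0.05, 0.05, 0.05, 0.05, 0.05, 0.05, 0.05, 0.05, 0.05, 0.05, 0.05], twist=[0.017, 0.034, 0.065, 0.095, 0.125, 0.156, 0.186, 0.217, 0.247, 0.277, 0.293, 0.308, 0.308])

```text
time_s: 12.55
eef_pos: [428.7, 204.1, 225.8]
ee_rot: [0.001, 0.044, 0.999, 0.0]
force: [4.9, 1.1, -0.2]
grip_width: 0.136
```

Run:
```python
from h import *
s=ctrl.sense();p=np.array(s['eef_pos']);M=rot(s['ee_rot']);print(p,s['force'],s['grip_width'])
S=np.array([724.3,177.8])
v=p[:2]-S;r=np.hypot(*v);a=np.degrees(np.arctan2(v[1],v[0]))%360
cy=np.degrees(np.arctan2(M[1,1],M[0,1]));print(r,a,'y',cy)
shot('top','t10');shot('scene','s10')
cv2.imwrite('pics/t10z.png',cv2.resize(cv2.imread('pics/t10.png')[150:330,230:430],None,fx=3.3,fy=3.3,interpolation=cv2.INTER_CUBIC))
L=149
g=p+[0,0,19];t0=np.arctan2(g[2]-160,r-172);L=np.hypot(g[2]-160,r-172);print('tilt',t0,'L',L)
u=v/r
for i in range(1,11):
    t=t0*(1-i/10);rr=172+L*np.cos(t);z=160+L*np.sin(t)
    q=np.array([*(S+u*rr),z-19]);print(i,(M.T@(q-p)/200).round(3))
```

```text
[428.6953425  204.06276857 225.84800308] [ 4.85562083  1.12024434 -0.20419175] 0.13602570948896936
296.7690121055461 174.92293078198188 y 84.97620773384507
tilt 0.59720447070558 L 150.88568523283726
1 [ 0.024 -0.     0.038]
2 [ 0.046 -0.     0.077]
3 [ 0.066 -0.     0.118]
4 [ 0.083 -0.     0.159]
5 [ 0.098 -0.     0.202]
6 [ 0.11  -0.     0.245]
7 [ 0.119 -0.     0.29 ]
8 [ 0.126 -0.     0.334]
9 [ 0.13  -0.     0.379]
10 [ 0.132 -0.     0.424]
```

View pics/t10z.png

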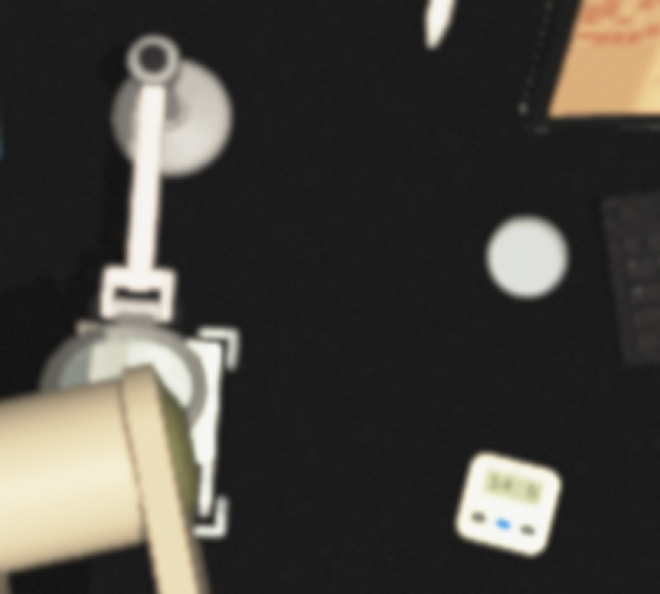

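View pics/s10.png

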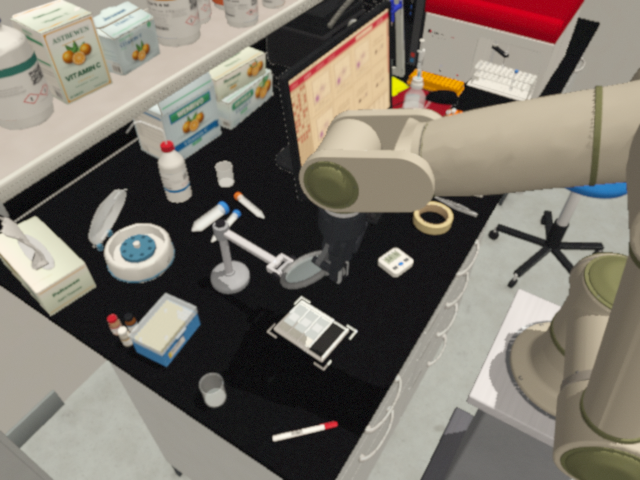

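Emit:
drive_tool([
  [0.01, 0, 0.018],
  [0.021, 0, 0.038],
  [0.042, 0, 0.077],
  [0.061, 0, 0.118],
  [0.078, 0, 0.159],
  [0.092, 0, 0.202],
  [0.104, 0, 0.245],
  [0.113, 0, 0.29],
  [0.12, 0, 0.334],
  [0.124, 0, 0.379],
  [0.126, 0, 0.402],
  [0.126, 0, 0.424],
  [0.126, 0, 0.424],
], gripper=[0.05, 0.05, 0.05, 0.05, 0.05, 0.05, 0.05, 0.05, 0.05, 0.05, 0.05, 0.05, 0.05], twist=[0, 0, 0, 0, 0, 0, 0, 0, 0, 0, 0, 0, 0])

```text
time_s: 13.95
eef_pos: [402.8, 205.3, 140.4]
ee_rot: [-0.001, 0.044, 0.999, -0.0]
force: [1.4, 0.5, -2.6]
grip_width: 0.135
```

Run:
```python
from h import *
s=ctrl.sense();p=np.array(s['eef_pos']);print(p,s['force'],s['grip_width'])
v=p[:2]-[724.3,177.8];print(np.hypot(*v),np.degrees(np.arctan2(v[1],v[0])))
shot('scene','s11');shot('wrist','w11')
cv2.imwrite('pics/s11z.png',cv2.resize(cv2.imread('pics/s11.png')[190:380,190:390],None,fx=3,fy=3,interpolation=cv2.INTER_CUBIC))
```

```text
[402.77890536 205.30851207 140.42920998] [ 1.36153791  0.45505504 -2.55230335] 0.13457126219076793
322.69572748244514 175.10983043527838
```

View pics/s11z.png

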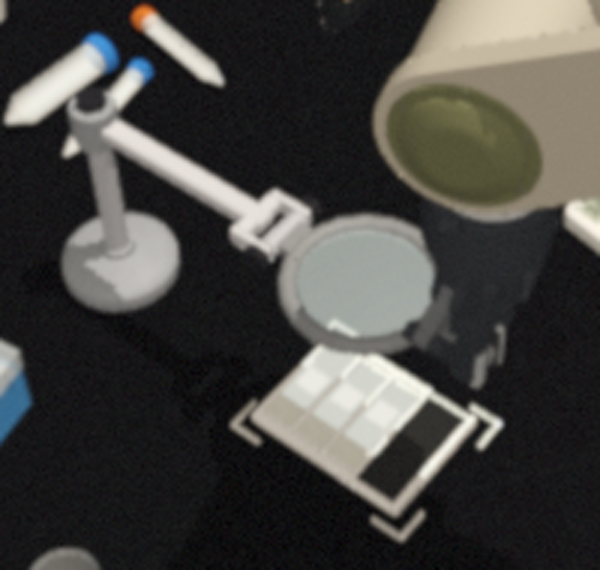

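View pics/w11.png

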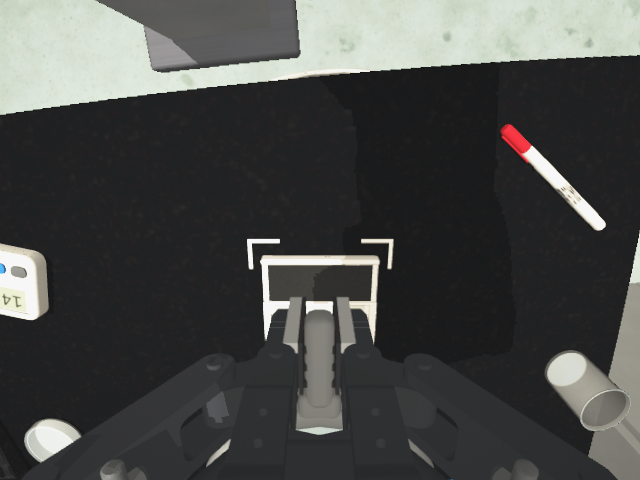

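Emit:
drive_tool([
  [0, 0, 0],
  [0, 0, 0],
  [0, 0, 0],
  [0, 0, 0],
  [0.05, 0, -0.1],
  [0.2, 0, -0.3],
  [0.4, 0, -0.5],
  [0.5, 0, -0.6],
], gripper=[0.2, 0.35, 0.5, 0.5, 0.5, 0.5, 0.5, 0.5], twist=[0, 0, 0, 0, 0, 0, 0, 0])

```text
time_s: 14.85
eef_pos: [302.0, 214.3, 263.1]
ee_rot: [0.001, 0.044, 0.999, 0.0]
force: [1.0, 0.5, 0.4]
grip_width: 0.5
```

```bash
python3 -c "
from h import *
go([300,220,300],85)
shot('wrist','w12');shot('scene','s12');shot('top','t12')
cv2.imwrite('pics/s12z.png',cv2.resize(cv2.imread('pics/s12.png')[190:380,190:390],None,fx=3,fy=3,interpolation=cv2.INTER_CUBIC))
cv2.imwrite('pics/t12z.png',cv2.resize(cv2.imread('pics/t12.png')[150:330,230:430],None,fx=3.3,fy=3.3,interpolation=cv2.INTER_CUBIC))"
```

```text
dp [0.0119, 0.0279, -0.1843] tw -0.0001 cury 84.99 pos [302.  214.3 263.1] F [1.  0.5 0.4] t 14.85 g 0.5 tilt [ 0.002  0.001 -1.   ]
```

View pics/s12z.png

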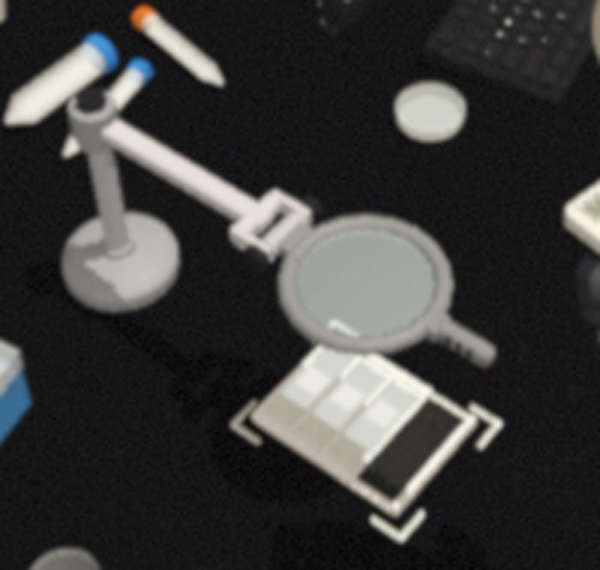

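View pics/t12z.png

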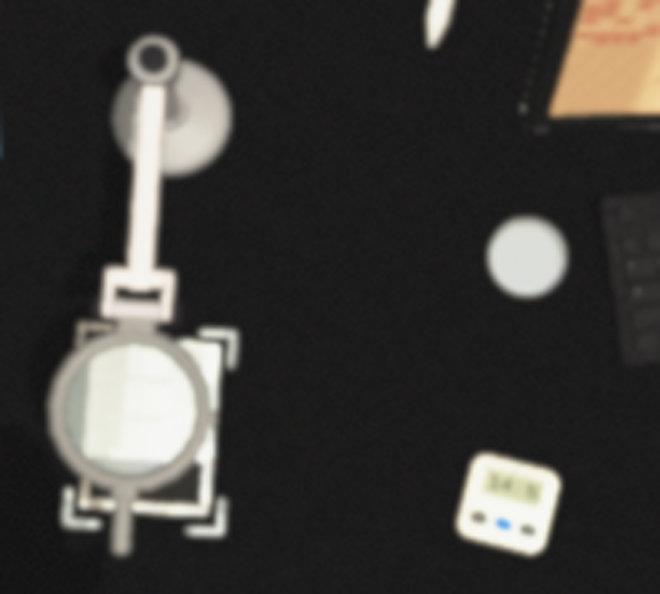

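View pics/w12.png

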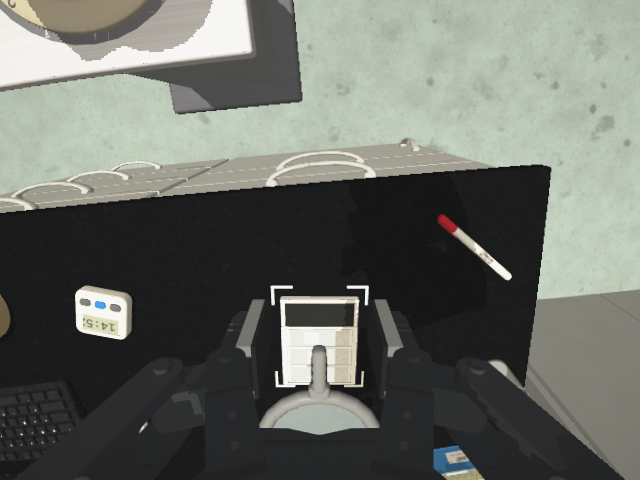

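Run:
```python
from h import *
def T(u,v): return (u/3.3+230-.35,v/3.3+150-.35)
def S(u,v): return (u/3+190-.33,v/3+190-.33)
def rp(f,uv): return onz(f,uv,160)
for n,a,b in [('hinge',(139,295),(272,224)),('lens',(131,411),(366,283)),('tip',(122,551),(488,353)),('col',(154,59),(91,102)),('tip w',None,None)]:
    if a: p=tri([('t12',T(*a)),('s12',S(*b))]);e=[np.hypot(*(np.array(proj(f,p))-q)) for f,q in (('t12',T(*a)),('s12',S(*b)))];print(n,p.round(1),np.round(e,2))
print('3view tip',tri([('t12',T(122,551)),('s12',S(488,353)),('w12',(319,348))]).round(1))
print('w2view', tri([('s12',S(488,353)),('w12',(319,348))]).round(1))
# ring ellipse fit in top: ratio
im=cv2.imread('pics/s12.png')
C=np.array([487.3,198.6]);St=np.array([724.3,177.8]);u=(C-St)/np.linalg.norm(C-St)
# predicted level geometry
for L in (68,167):
    P=[*(St+u*(172+L)),160];print(L,P,'top z',(np.array(proj('t12',P))-[230,150])*3.3,'scene z',(np.array(proj('s12',P))-190)*3)
```

```text
hinge [564.9 191.6 163.9] [0.02 0.02]
lens [486.5 198.7 161.6] [0.26 0.31]
tip [392.6 206.2 163.6] [0.47 0.57]
col [726.2 177.9 179.8] [0.15 0.17]
3view tip [392.4 205.3 160.7]
w2view [394.2 203.9 157.9]
68 [np.float64(485.21899084051813), np.float64(198.78263709078996), 160] top z [129.62550091 411.08784422] scene z [367.51107521 284.63683801]
167 [np.float64(386.59807456223194), np.float64(207.4379748907408), 160] top z [119.17476875 557.55267349] scene z [496.03014308 361.42995286]
```

```bash
python3 -c "
from h import *
print(ctrl.sense()['force']);print(job.finish_job())"
```

```text
[-0.40844175 -0.62743741 -0.51666976]
the job is handed in; nothing more can be done
None
```

I slid the tray into the corner marks, swung the magnifier over it and levelled the lens. The job was handed in at about 15 s of the 64 s allowed; no verdict was reported.

**What I did**
- **Tray:** I pressed two fingertips on the finger rest with about 10 N and dragged the tray in. The force read 19 N for a moment at first contact before I backed it off, and the fingers slipped about 5 mm early in the drag. I corrected for that from the pictures.
- **Magnifier:** I pinched the fin at 20 N, swung the arm about 55° to the marked place, tipped the head down, then let go and backed away.

**Last checks**

| Item | Measured | Allowed |
|---|---|---|
| Tray centre from centre of marks (all four corners, top camera) | about 3 mm | 14 mm along and across |
| Tray angle to the marks | about 0.1° | 0.14 rad (8°) |
| Lens centre from marked place | about 1–2 mm | – |
| Swivel, from the grip position before release | about 0.1° off | 0.07 rad (4°) |
| Lens tilt, from fin tip and lens heights | about 0.02 rad | 0.10 rad |

- **Fin tip height:** the camera pairs disagreed, giving 158 to 164 mm against a nominal 160 mm. That spread is within the tilt tolerance.
- **Tray after the swing:** I took the tray figures before swinging the magnifier. In the last top view the lens partly covers the tray, but the corners I could see had not moved.
- **Bystanders:** the dish and timer were at the same pixels as before, and I saw no change in the others, though I did not measure those.
- **Contact:** the gripper was clear of everything at hand-in, with force near zero.

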